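# Turn the facade panel over and square it up face down in the gluing jig

## Robot

A 6-joint arm with a two-finger parallel gripper is mounted at the origin on the work surface. World frame = base frame: x ahead of the robot, y to its left, z up, the work surface at z = 0. Lengths are in m, angles in rad, forces in N, time in s.
With the tool pointing down it reaches from about 0.35 to 1 m from the base axis. Payload 7.1 kg.
Tool frame: the origin (TCP) lies between the finger pads; the fingertips stand 14 mm ahead of it and the grasp point (between the pads) lies 5 mm behind it; x points along the fingers, y is the direction in which the jaws open and shut, and the axes are right-handed (so a half turn about x gives the same grasp; the last joint's range is limited). The gripper opens to 85 mm and grips with 20 to 120 N. Pads are 22 mm wide; open, the fingers measure 114 mm over their backs; the gripper's body (76 mm by 85 mm) begins 54 mm behind the grasp point. The pads swing forward as they close: fully open they stand 13 mm farther back than shut.
Start: joints at [-1.329, 0.423, 1.63, -0, 1.089, -0.019], TCP at [0.161, -0.604, 0.245] pointing down, gripper open.
Joint ranges: [-3, 3], [-0.9, 2.11], [0.09, 2.58], [-1.31, 4.45], [0.11, 2.69], [-2.54, 2.54]. Speed limits (rad/s): [2.39, 2.39, 3.01, 3.14, 3.14, 3.14].

## Interface

Orientations are given as a unit quaternion [x, y, z, w].
In Python, from bench import bot gives the robot as it stands. The module is installed in compiled form; this text tells all that it offers.
- The arm moves only by the tool jog_arm, never from a script. Its argument "moves" is a list that holds one entry, the list of rows, each a list of 7 numbers: the shift along the tool's x, y, z in mm, then the turn, a rotation vector about the tool's x, y, z in rad, then the finger opening in mm, from 0 to 85.4. In form: [[[tx, ty, tz, ax, ay, az, hand], ...]]. A call has 1 to 12 rows; each row shifts and turns the commanded pose from where the row before left it, along the tool's axes as they then stand; what a row does not reach is not made up. A row lasts 1/12 s, in which the tool goes at most 41.7 mm and 7.16 degrees, less where a joint would pass 70% of its speed; a pose out of reach is approached as far as the arm can. A call is refused whole if a number of a shift passes 41.7 or a number of a turn 0.125, either way. A call with a gripper value outside its range is refused whole. The fingers move at their own pace and stop on an object; "force" is the grip in N (left out, the last holds). Time passes only in rows, so rows that do not move let the fingers close. It gives the time, the measured TCP pose, the force and the opening at its end, in the units of the state.
- bot.sense(): the state, without advancing time (a new reading comes with each control period).
- bot.grab_frame(name): name is "side" or "top" or "wrist"; returns a dict with "image" (420x560x3 uint8, blue, green, red), "camera_matrix" (3x3 intrinsics, pixels), "world_to_cam" (4x4, takes a point from world to camera coordinates); the wrist camera has in their place "hand_eye" (4x4, takes a point from camera to tool coordinates, whose origin is the TCP and whose axes are the tool frame's). Camera axes: x right, y down, z forward; pixel columns grow to the right and rows downward; lengths in m; the calibration is good to about 2 mm. A picture is of the moment at which its call begins: read the wrist's pose just before it. There is no depth.
- bot.hand_in(): hands the job in, once; it reports no verdict.
The state is a dict: "clock": time; "joint_pos": joint angles; "dq": joint speeds; "effort": joint torques, N m; "eef_pos": TCP position; "eef_rot": TCP orientation; "contact_force": force on the tool from outside, world axes, zero at the start; "ft_torque": the same for the moment, N m; "opening": finger opening in m.
Only numpy, scipy, OpenCV 4.12 (cv2) and the standard library are available. Lean on these libraries where they do the work, as an engineer would, in place of code of your own. Each camera call takes 0.05 s, during which the arm holds its last target. There are 200 camera calls.

## Task

Turn the plywood facade panel over and lay it face down on the tray of the steel gluing jig, pushed snug up against both fences, so that its stiffeners can be glued to its back. Keep it in hand while you turn it: it may be stood on edge to change the grip, but must not be dropped, tossed or left to fall over flat. Do not ram it into the jig, leave the glue bottle, tape roll, try square and stiffener strips where they are, and let go of the panel at the end.

Things in the scene. Friction and masses are not known exactly. Their poses are not given: they have to be found in the camera images.
- panel: Facade panel of pale plywood, brown cut edges, 80 g, 124 mm long (x) x 62 wide (y) x 20 thick (z, out of the face). Starts lying face up on the bench. Back: plain flat sheet. Face: 14 mm deep frame with flush rim all round and two recessed windows with thin mullions. All four edges are flat and 20 mm deep, so it stands alone, also on its 62 x 20 end. Ends alike. Origin: centre of the back.
- panel_mid (a point): The middle of the panel, halfway through its 20 mm thickness: 10 mm from the back and the face, 62 mm from each end, 31 mm from each long side. Same axes as the panel.
- jig: Gluing jig, fixed to the bench: steel tray 240 (x) x 170 (y) x 6 mm, z up; two aluminium fences 12 mm thick, 16 mm high above the tray: the short one along its -x edge (170 mm), the long one along its -y edge. The other sides are open. Two black magnets 20 x 18 x 12 mm parked on the tray at (80, 70) and (106, 70) mm. Origin: centre of the tray's underside, on the bench.
- jig_corner (a point): Inner corner of the jig, where the inside faces of both fences meet the tray's top (6 mm above the bench); at (-108, -73, 6) mm in the jig. x runs along the long fence away from the short one, y along the short fence away from the long one, z up. A panel fully home lies face down with its middle at (62, 31, 10) mm from here, its length along x.
- glue_bottle: Bystander: white glue bottle with an orange cap, 48 mm across, 100 mm tall, upright beyond the work. Origin: centre of its foot.
- tape_roll: Bystander: roll of masking tape lying flat, 88 mm across, 24 mm high, near the robot. Origin: centre of its underside.
- try_square: Bystander: try square lying at the left end of the work; dark wooden stock 110 x 22 x 18 mm along its x, steel blade 30 x 150 x 3 mm along its +y. Origin: underside of the stock's middle.
- stiffeners: Bystander: bundle of five plywood strips, 125 x 40 x 16 mm over all, lying along its x at the right end of the work. Origin: centre of its underside.
Not all that is in view belongs to the job. What is shaped like the panel but pink or red is not meant.

How it is judged:
By the outcome, as a careful person would: the job done as asked, in the order asked, and still so for the second after the job is handed in, with the robot touching nothing.
It also fails if it takes over 72 s, if anything falls off the work surface, if the arm or the gripper's body presses on something with over 40 N, if the wrist force passes 120 N, or if a joint passes its speed limit or range.

## Working session

There is one attempt and no reset: what is moved stays moved. The work goes in short steps, Python scripts to look and compute and a tool call to move; the robot and the scene stay as the last step left them, time stands still between calls to the robot, and variables do not carry over. Pictures are saved under pics/ and viewed, about 8 in all and at most 12, crops included, and the job is handed in when it is done.

Besides the shell and the picture viewer there is one more tool, called after ">>>" as a command line: name --argument value ..., lists and objects as JSON in quotes. jog_arm: Moves the arm, as the interface text tells. Its arguments: {"type":"object","properties":{"moves":{"type":"array"},"force":{"type":"number"}},"required":["moves"]}

```bash
mkdir -p pics
cat > h.py <<'E'
import numpy as np, cv2, json
from bench import bot
from scipy.spatial.transform import Rotation as R
def snap(n,f):
    s=bot.sense(); d=bot.grab_frame(n); cv2.imwrite('pics/'+f+'.png',d['image'])
    K=np.array(d['camera_matrix'])
    if n=='wrist':
        T=np.eye(4);T[:3,:3]=R.from_quat(s['eef_rot']).as_matrix();T[:3,3]=s['eef_pos']
        C=T@np.array(d['hand_eye'])
    else: C=np.linalg.inv(np.array(d['world_to_cam']))
    np.savez('pics/'+f+'.npz',K=K,C=C); return d['image'],K,C
def load(f):
    z=np.load('pics/'+f+'.npz'); return cv2.imread('pics/'+f+'.png'),z['K'],z['C']
def ray(K,C,u,v,z):
    d=C[:3,:3]@np.linalg.solve(K,[u,v,1]); o=C[:3,3]; return o+d*(z-o[2])/d[2]
def proj(K,C,p):
    q=np.linalg.inv(C)@np.append(p,1); q=K@q[:3]; return q[:2]/q[2]
def st():
    s=bot.sense(); return s['clock'],np.round(s['eef_pos'],4),np.round(R.from_quat(s['eef_rot']).as_matrix(),3),np.round(s['contact_force'],1),s['opening']
E
python3 - <<'E'
from h import *
print(bot.sense())
a=[]
for n in('side','top'):
    im,K,C=snap(n,n+'0'); print(n,K[0,0],C.round(3));
E
```

```text
{'clock': 0.0, 'joint_pos': array([-1.32900109e+00,  4.23854817e-01,  1.63070867e+00,  1.18488630e-05,
        1.08863092e+00, -1.90048887e-02]), 'dq': array([ 0.00049282,  0.00080183,  0.00042789,  0.00031272, -0.00121434,
       -0.00015262]), 'effort': array([-6.34572280e-04, -5.57382166e+01, -2.81742364e+01, -1.37557822e-04,
        7.36463437e-03, -2.89369655e-05]), 'eef_pos': array([ 0.16105276, -0.60332874,  0.24452963]), 'eef_rot': array([-0.70104417, -0.09250692,  0.70116271, -0.09138051]), 'contact_force': array([ 0.24750728, -0.78412782, -0.77080604]), 'ft_torque': array([-0.02438944, -0.01200051,  0.00509533]), 'opening': 0.0852090672626215}
side 411.46225971887975 [[ 0.997 -0.033  0.066  0.489]
 [-0.074 -0.472  0.879 -1.012]
 [ 0.003 -0.881 -0.473  0.592]
 [ 0.     0.     0.     1.   ]]
top 486.0537144382175 [[ 0.007 -0.996  0.088  0.462]
 [-1.    -0.008 -0.018  0.002]
 [ 0.018 -0.087 -0.996  1.258]
 [ 0.     0.     0.     1.   ]]
```

View pics/top0.png

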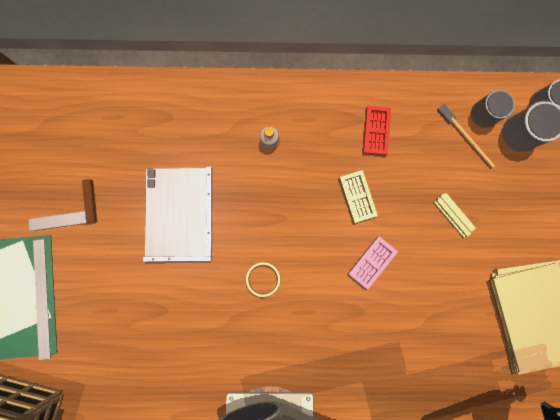

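View pics/side0.png

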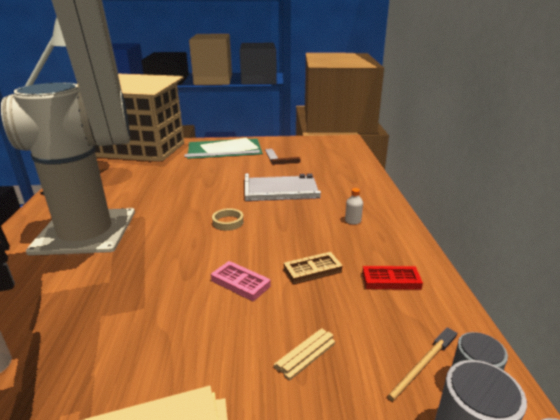

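The top view shows the pale panel at about (358,197), the jig at about (178,215) with its short fence at the bottom and its long fence on the right, and the bottle at (269,138). The tape roll is at (263,280), with pink and red decoys nearby. The side view agrees.

```bash
cat >> h.py <<'E'
def panel(f,z,seed=None,ext=None,lo=(15,25,120),hi=(35,150,255)):
    im,K,C=load(f); hsv=cv2.cvtColor(im,cv2.COLOR_BGR2HSV)
    m=cv2.inRange(hsv,np.array(lo),np.array(hi)); m=cv2.morphologyEx(m,cv2.MORPH_CLOSE,np.ones((3,3)))
    cs=[c for c in cv2.findContours(m,cv2.RETR_EXTERNAL,2)[0] if cv2.contourArea(c)>150]
    out=[]
    for c in cs:
        w=np.array([ray(K,C,*p[0],z)[:2] for p in c],np.float32)*1000
        (cx,cy),(a,b),an=cv2.minAreaRect(w)
        if a<b: an+=90
        out.append((c.reshape(-1,2).mean(0).round(),np.round([cx,cy,max(a,b),min(a,b),(an+90)%180-90],1)))
    return out
E
python3 - <<'E'
from h import *
for o in panel('top0',.02): print(o)
im,K,C=load('top0')
print(cv2.cvtColor(im,cv2.COLOR_BGR2HSV)[[197,180,205,215,280],[349,352,357,180,247]])
# jig rough: inside corner pix
for p,z in [((208,258),.022),((208,168),.022),((146,260),.022),((263,280),.024),((269,131),.1)]: print(p,ray(K,C,*p,z).round(3))
print(st())
im=cv2.resize(im[150:280,130:230],None,fx=5,fy=4.6,interpolation=cv2.INTER_CUBIC)
cv2.imwrite('pics/jigc.png',im)
E
```

```text
(array([271., 401.]), array([ 88.3,  -0.7, 216.2,  56.4,  88.1]))
(array([ 17., 315.]), array([302.2, 625.2, 109.5,  90.9,   3.2]))
(array([264., 280.]), array([390.1,  18.3,  87.6,  85.9,   0.4]))
(array([514., 321.]), array([ 300.1, -667.4,  267.2,  184.3,    8.5]))
(array([ 19., 257.]), array([435.3, 631.5,  96.7,  59.3,  31.9]))
(array([455., 216.]), array([ 558. , -472.1,  126.3,   43.4,   39.7]))
(array([359., 197.]), array([ 604.1, -224.7,  127.1,   64.6,   17.7]))
(array([471., 142.]), array([ 749. , -522. ,  167.2,   10.8,   40. ]))
[[ 29  54 236]
 [ 23  75 187]
 [ 29  59 232]
 [ 12  18 237]
 [ 28  66 232]]
(208, 258) [0.443 0.158 0.022]
(208, 168) [0.673 0.162 0.022]
(146, 260) [0.437 0.313 0.022]
(263, 280) [0.389 0.018 0.024]
(269, 131) [0.752 0.006 0.1  ]
(0.1, array([ 0.1611, -0.6034,  0.2446]), array([[-0.   ,  0.258, -0.966],
       [ 0.001, -0.966, -0.258],
       [-1.   , -0.001, -0.   ]]), array([-0.5,  0.2,  0.7]), 0.08550687902381028)
```

View pics/jigc.png

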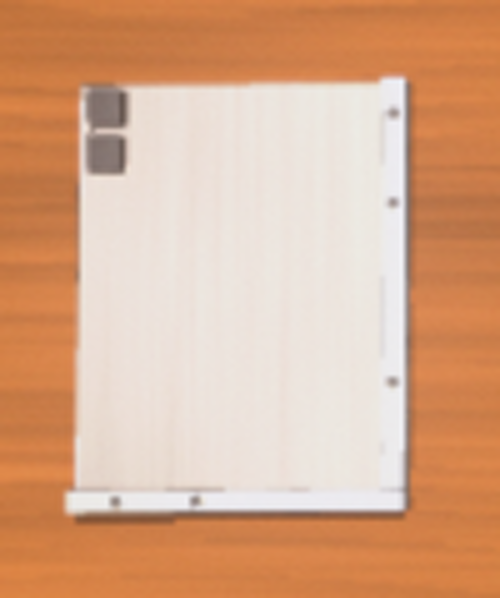

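>>> jog_arm --moves '[[[0, -8, -17, 0, 0, 0, 85], [0, -17, -35, 0, 0, 0, 85], [0, -17, -35, 0, 0, 0, 85], [0, -17, -35, 0, 0, 0, 85], [0, -17, -35, 0, 0, 0, 85], [0, -17, -35, 0, 0, 0, 85], [0, -17, -35, 0, 0, 0, 85], [0, -17, -35, 0, 0, 0, 85], [0, -17, -35, 0, 0, 0, 85], [0, -17, -35, 0, 0, 0, 85], [0, -17, -35, -0.024, 0, 0, 85], [0, -17, -35, -0.024, 0, 0, 85]]]'

```text
clock: 1.1
eef_pos: [0.4998, -0.3095, 0.2451]
eef_rot: [-0.699, -0.109, 0.699, -0.109]
contact_force: [-0.3, -1.3, 0.1]
opening: 0.0847
```

>>> jog_arm --moves '[[[0, -17, -35, 0, 0, 0, 85], [0, -17, -35, 0, 0, 0, 85], [0, -14, -26, 0, 0, 0, 85], [0, -9, -18, 0, 0, 0, 85], [0, 0, 0, 0, 0, 0, 85], [0, 0, 0, 0, 0, 0, 85]]]'

```text
clock: 1.6
eef_pos: [0.5901, -0.2212, 0.2447]
eef_rot: [-0.698, -0.11, 0.699, -0.109]
contact_force: [-0.2, -0.4, 0.9]
opening: 0.0851
```

Run:
```python
from h import *
print(st(),bot.sense()['joint_pos'].round(2))
im,K,C=snap('wrist','w1'); print(C.round(3),K[0,0])
for o in panel('w1',.02): print(o)
```

```text
(1.6, array([ 0.5901, -0.2212,  0.2447]), array([[-0.001,  0.306, -0.952],
       [ 0.   , -0.952, -0.306],
       [-1.   , -0.001,  0.001]]), array([-0.2, -0.4,  0.9]), 0.08513471287306423) [-0.38  0.43  1.62 -0.    1.09  0.88]
[[ 0.308 -0.906 -0.289  0.664]
 [-0.951 -0.294 -0.093 -0.197]
 [-0.001  0.304 -0.953  0.374]
 [ 0.     0.     0.     1.   ]] 349.06285427365503
(array([ 34., 279.]), array([387.8,  13.5,  89. ,  71.4,   4.1]))
(array([484., 261.]), array([ 561.2, -469.8,  127.5,   40.3,   39.7]))
(array([295., 177.]), array([ 604.1, -223.5,  125.5,   64.3,   17.7]))
```

View pics/w1.png

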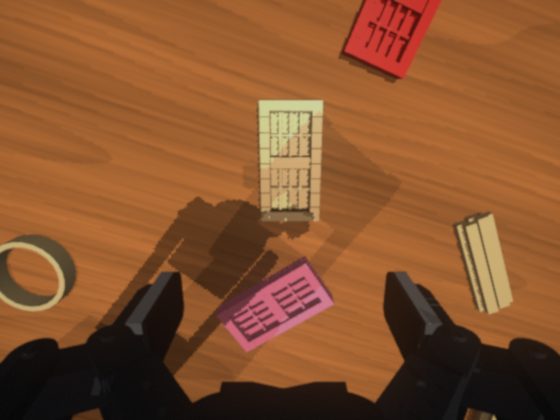

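>>> jog_arm --moves '[[[5, 3.5, -17, 0, 0, 0, 85], [15, 3.4, -17.5, 0, 0, 0, 85], [30, 0, 0, 0, 0, 0, 85], [35, 0, 0, 0, 0, 0, 85], [35, 0, 0, 0, 0, 0, 85], [35, 0, 0, 0, 0, 0, 85], [25, 0, 0, 0, 0, 0, 85], [18, 0, 0, 0, 0, 0, 85], [10, 0, 0, 0, 0, 0, 72], [5, 0, 0, 0, 0, 0, 72], [0, 0, 0, 0, 0, 0, 72], [0, 0, 0, 0, 0, 0, 72]]]'

```text
clock: 2.65
eef_pos: [0.6253, -0.219, 0.0333]
eef_rot: [0.699, 0.108, -0.698, 0.109]
contact_force: [0.5, 0.0, -0.0]
opening: 0.072
```

>>> jog_arm --moves '[[[4, 0, 0, 0, 0, 0, 72], [4, 0, 0, 0, 0, 0, 72], [3, 0, 0, 0, 0, 0, 72], [0, 0, 0, 0, 0, 0, 72]]]'

```text
clock: 2.98
eef_pos: [0.6247, -0.2181, 0.0211]
eef_rot: [-0.699, -0.109, 0.699, -0.109]
contact_force: [-1.1, 0.0, -0.8]
opening: 0.0718
```

Run:
```python
from h import *
print(st(),bot.sense()['joint_pos'].round(2))
im,K,C=snap('wrist','w2')
```

```text
(2.9833, array([ 0.6247, -0.2181,  0.0211]), array([[-0.   ,  0.304, -0.953],
       [ 0.   , -0.953, -0.304],
       [-1.   , -0.   ,  0.   ]]), array([-1.1,  0. , -0.8]), 0.07178108113370671) [-0.35  0.77  1.63 -0.    0.74  0.91]
```

View pics/w2.png

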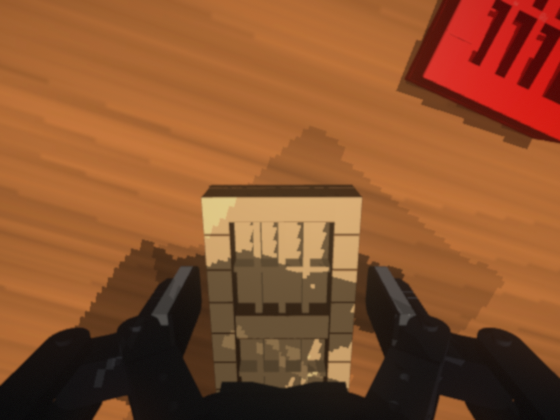

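The panel sits centred between the open fingers, with its far end at row 190 and the fingers at columns 185 and 385. I'll go slightly lower and close.

>>> jog_arm --moves '[[[3, 0, 0, 0, 0, 0, 72], [1, 0, 0, 0, 0, 0, 66], [0, 0, 0, 0, 0, 0, 55], [0, 0, 0, 0, 0, 0, 50], [0, 0, 0, 0, 0, 0, 50], [0, 0, 0, 0, 0, 0, 50], [-5, 0, 0, 0, 0, 0, 50], [-10, 0, 0, 0, 0, 0, 50], [-15, 0, 0, 0, 0, 0, 50], [-20, 0, 0, 0, 0, 0, 50], [-25, 0, 0, 0, 0, 0, 50], [-25, 0, 0, 0, 0, 0, 50]]]' --force 50

```text
clock: 4.03
eef_pos: [0.6248, -0.2182, 0.1195]
eef_rot: [0.699, 0.109, -0.699, 0.109]
contact_force: [0.3, 0.6, -0.3]
opening: 0.0609
```

Run:
```python
from h import *
print(st(),bot.sense()['joint_pos'].round(2))
im,K,C=snap('side','s2')
```

```text
(4.0333, array([ 0.6248, -0.2182,  0.1195]), array([[ 0.   ,  0.304, -0.953],
       [-0.   , -0.953, -0.304],
       [-1.   ,  0.   , -0.   ]]), array([ 0.3,  0.6, -0.3]), 0.06086545661729665) [-0.35  0.63  1.62  0.    0.9   0.91]
```

>>> jog_arm --moves '[[[-20, -12, 4, 0, 0, 0, 50], [-20, -25, 7.5, 0, 0, 0, 50], [-20, -26, 8, 0, 0, 0, 50], [-20, -26, 8, -0.06, 0, 0, 50], [-20, -26, 8, -0.12, 0, 0, 50], [0, -10, 3, -0.12, 0, 0, 50], [0, 0, 0, -0.12, 0, 0, 50], [0, 0, 0, -0.12, 0, 0, 50], [0, 0, 0, -0.12, 0, 0, 50], [0, 0, 0, -0.12, 0, 0, 50], [0, 0, 0, -0.12, 0, 0, 50], [0, 0, 0, -0.12, 0, 0, 50]]]'

```text
clock: 5.08
eef_pos: [0.5476, -0.113, 0.2188]
eef_rot: [0.556, 0.437, -0.555, 0.438]
contact_force: [0.1, 0.4, -0.8]
opening: 0.0606
```

>>> jog_arm --moves '[[[0, 0, 0, -0.06, 0.06, 0, 50], [0, 0, 0, 0, 0.11, 0, 50], [0, 0, 0, 0, 0.11, 0, 50], [0, 0, 0, 0, 0.11, 0, 50]]]'

```text
clock: 5.42
eef_pos: [0.5484, -0.1128, 0.2198]
eef_rot: [0.64, 0.531, -0.424, 0.357]
contact_force: [-0.2, -0.4, -1.0]
opening: 0.0606
```

Run:
```python
from h import *
print(st(),bot.sense()['joint_pos'].round(2))
```

```text
(5.4167, array([ 0.5484, -0.1128,  0.2198]), array([[ 0.075,  0.984, -0.163],
       [ 0.377, -0.18 , -0.909],
       [-0.923,  0.007, -0.385]]), array([-0.2, -0.4, -1. ]), 0.06060000488028251) [-0.42  0.41  1.79  0.44  1.08 -0.47]
```

>>> jog_arm --moves '[[[0, 0, 0, 0, 0.118, 0, 50], [0, 0, 0, 0, 0.118, 0, 50], [0, 0, 0, 0, 0.118, 0, 50], [0, 0, 0, 0, 0.118, 0, 50], [0, 0, 0, 0, 0.118, 0, 50], [0, 0, 0, 0, 0.118, 0, 50], [0, 0, 0, 0, 0.118, 0, 50], [0, 0, 0, 0, 0.118, 0, 50], [0, 0, 0, 0, 0.118, 0, 50], [0, 0, 0, 0, 0.11, 0, 50], [0, 0, 0, 0, 0, 0, 50]]]'

```text
clock: 6.33
eef_pos: [0.5467, -0.113, 0.2149]
eef_rot: [0.769, 0.64, -0.002, -0.0]
contact_force: [-0.8, 0.7, -1.3]
opening: 0.0611
```

Run:
```python
from h import *
print(st(),bot.sense()['joint_pos'].round(2))
snap('side','s3')
```

```text
(6.3333, array([ 0.5467, -0.113 ,  0.2149]), array([[ 0.181,  0.983, -0.003],
       [ 0.983, -0.181, -0.003],
       [-0.003, -0.003, -1.   ]]), array([-0.8,  0.7, -1.3]), 0.06107746693301859) [-0.69  0.89  1.68  1.13  1.83 -1.06]
```

View pics/s3.png

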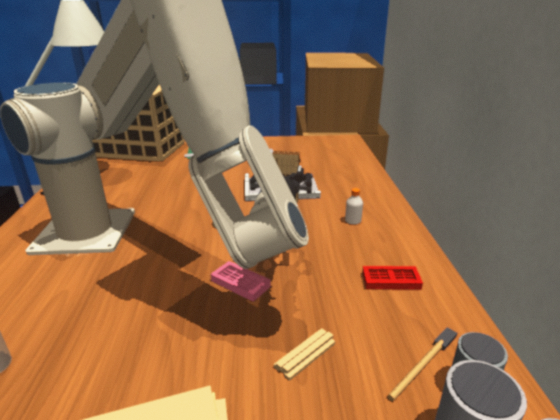

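Run:
```python
from h import *
im,K,C=load('s3')
w=ray(K,C,262,232,.215); print('wrist',w)
print(np.linalg.inv(C)@np.append(w,1))
for p in [(241,280),(213,278),(238,263),(268,290),(243,297)]: print(ray(K,C,*p,.02).round(3))
# camera-vertical radius: lowest row ~268
d=(np.linalg.inv(C)@np.append(w,1))[2]; print('r',(268-232)*d/411)
def f(x,q):
    return x
from scipy.optimize import least_squares
D=[(.4239,1.6307,0.6245,.2445,np.pi),(.77,1.63,.6617,.0211,np.pi),(.63,1.62,.6618,.1195,np.pi)]
print(np.hypot(.16105,.60333),np.hypot(.6247,.2181))
```

```text
wrist [ 0.48828862 -0.3937423   0.215     ]
[-0.04718591  0.0399977   0.72152125  1.        ]
[ 0.438 -0.275  0.02 ]
[ 0.375 -0.263  0.02 ]
[ 0.429 -0.21   0.02 ]
[ 0.497 -0.314  0.02 ]
[ 0.444 -0.333  0.02 ]
r 0.06319894161368803
0.6244551156007933 0.6616779428090376
```

>>> jog_arm --moves '[[[14, 1, 0, 0, 0, 0, 50], [28, 1, 0, 0, 0, 0, 50], [32, 1, 0, 0, 0, 0, 50], [32, 1, 0, 0, 0, 0, 50], [32, 1, 0, 0, 0, 0, 50], [18, 0, 0, 0, 0, -0.06, 50], [0, 0, 10, 0, 0, -0.06, 50], [0, 0, 25, 0, 0, -0.062, 50], [0, 0, 30, 0, 0, 0, 50], [0, 0, 25, 0, 0, 0, 50], [0, 0, 15, 0, 0, 0, 50], [0, 0, 5, 0, 0, 0, 50]]]'

```text
clock: 7.38
eef_pos: [0.5808, 0.0397, 0.1056]
eef_rot: [0.706, 0.708, -0.004, 0.005]
contact_force: [-0.4, -0.9, 0.0]
opening: 0.0607
```

Run:
```python
from h import *
print(st(),bot.sense()['joint_pos'].round(2))
snap('side','s4')
```

```text
(7.3833, array([0.5808, 0.0397, 0.1056]), array([[-0.002,  1.   ,  0.001],
       [ 1.   ,  0.002, -0.012],
       [-0.012,  0.001, -1.   ]]), array([-0.4, -0.9,  0. ]), 0.060667260055467104) [-0.42  1.07  1.63  1.18  1.74 -1.17]
```

View pics/s4.png

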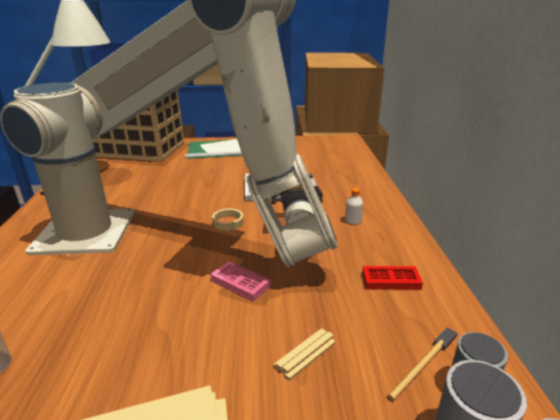

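>>> jog_arm --moves '[[[0, 0, 6, 0, 0.012, 0, 50], [0, 0, 6, 0, 0, 0, 50], [0, 0, 4, 0, 0, 0, 50], [0, 0, 2, 0, 0, 0, 50], [0, 0, 0, 0, 0, 0, 50]]]'

```text
clock: 7.85
eef_pos: [0.5807, 0.0385, 0.0879]
eef_rot: [0.707, 0.707, 0.001, -0.001]
contact_force: [-0.7, 0.1, -1.0]
opening: 0.061
```

>>> jog_arm --moves '[[[0, 0, 1, 0, 0, 0, 50], [0, 0, 1, 0, 0, 0, 50], [0, 0, 0, 0, 0, 0, 50]]]'

```text
clock: 8.1
eef_pos: [0.5807, 0.0384, 0.086]
eef_rot: [0.707, 0.707, 0.001, -0.001]
contact_force: [0.0, 0.3, -1.0]
opening: 0.0603
```

Run:
```python
from h import *
print(st(),bot.sense()['joint_pos'].round(2),bot.sense()['effort'].round(1))
```

```text
(8.1, array([0.5807, 0.0384, 0.086 ]), array([[ 0.   ,  1.   ,  0.   ],
       [ 1.   , -0.   ,  0.003],
       [ 0.003,  0.   , -1.   ]]), array([ 0. ,  0.3, -1. ]), 0.06029800312848844) [-0.42  1.12  1.61  1.18  1.74 -1.19] [ -0.  -67.9  -7.4   1.6   4.1  -0. ]
```

>>> jog_arm --moves '[[[0, 0, 1, 0, 0, 0, 50], [0, 0, 1, 0, 0, 0, 50], [0, 0, 0, 0, 0, 0, 50]]]'

```text
clock: 8.35
eef_pos: [0.5806, 0.0385, 0.0838]
eef_rot: [0.707, 0.707, 0.001, -0.001]
contact_force: [0.1, -0.2, 0.0]
opening: 0.0606
```

>>> jog_arm --moves '[[[0, 0, 0.7, 0, 0, 0, 50], [0, 0, 0.7, 0, 0, 0, 50], [0, 0, 0, 0, 0, 0, 50]]]'

```text
clock: 8.6
eef_pos: [0.5806, 0.0385, 0.0834]
eef_rot: [0.707, 0.707, 0.002, -0.002]
contact_force: [-0.6, -0.6, 4.2]
opening: 0.0607
```

>>> jog_arm --moves '[[[0, 0, -0.3, 0, 0, 0, 62], [0, 0, 0, 0, 0, 0, 66], [0, 0, 0, 0, 0, 0, 75], [0, 0, 0, 0, 0, 0, 85], [0, 0, 0, 0, 0, 0, 85], [-5, 0, 0, 0, 0, 0, 85], [-15, 0, 0, 0, 0, 0, 85], [-20, 0, 0, 0, 0, 0, 85]]]'

```text
clock: 9.27
eef_pos: [0.5803, -0.0017, 0.0827]
eef_rot: [0.706, 0.708, 0.001, -0.001]
contact_force: [0.9, 0.8, -0.6]
opening: 0.085
```

Run:
```python
from h import *
print(st(),bot.sense()['joint_pos'].round(2))
snap('wrist','w5'); snap('top','t5')
```

```text
(9.2667, array([ 0.5803, -0.0017,  0.0827]), array([[-0.002,  1.   , -0.001],
       [ 1.   ,  0.002,  0.003],
       [ 0.003, -0.001, -1.   ]]), array([ 0.9,  0.8, -0.6]), 0.08498219761293115) [-0.48  1.13  1.57  1.13  1.77 -1.17]
```

View pics/w5.png

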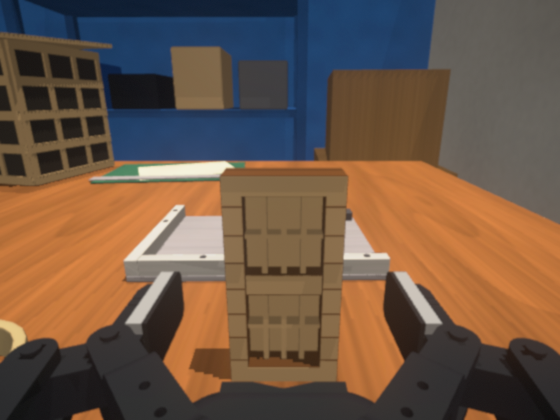

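The panel stands upright with its face toward the gripper, spanning columns 222–346 and rows 170–380. The jig is behind it. I'll back off, rise and swing over to its back side.

>>> jog_arm --moves '[[[-20, 0, 0, 0, 0, 0, 85], [-25, 0, 0, 0, 0, 0, 85], [-20, 0, -10, 0, 0, 0, 85], [0, 0, -25, 0, 0, 0, 85], [0, 0, -32, 0, 0, 0, 85], [0, 0, -36, 0, 0, 0, 85], [0, 0, -36, 0, 0, 0, 85], [0, 0, -36, 0, 0, 0, 85], [0, 0, -30, 0, 0, 0, 85], [0, 0, -15, 0, -0.06, 0, 85], [0, 0, 0, 0, -0.12, 0, 85], [0, 0, 0, 0, -0.12, 0, 85]]]'

```text
clock: 10.37
eef_pos: [0.5806, -0.0683, 0.3028]
eef_rot: [0.7, 0.698, -0.107, 0.107]
contact_force: [0.3, 0.9, 1.1]
opening: 0.0852
```

>>> jog_arm --moves '[[[0, 0, 0, 0, -0.12, 0, 85], [0, 0, 0, 0, -0.12, 0, 85], [0, 0, 0, 0, -0.12, 0, 85], [0, 0, 0, 0, -0.12, 0, 85], [0, 0, 0, 0, -0.12, 0, 85], [0, 0, 0, 0, -0.12, 0, 85], [0, 0, 0, 0, -0.12, 0, 85], [0, 0, 0, 0, -0.12, 0, 85], [0, 0, 0, 0, -0.12, 0, 85], [0, 0, 0, 0, -0.12, 0, 85], [0, 0, 0, 0, -0.12, 0, 85]]]'

```text
clock: 11.28
eef_pos: [0.581, -0.0678, 0.304]
eef_rot: [0.488, 0.486, -0.512, 0.513]
contact_force: [-0.6, 0.3, -1.1]
opening: 0.0852
```

Run:
```python
from h import *
print(st(),bot.sense()['joint_pos'].round(2))
```

```text
(11.2833, array([ 0.581 , -0.0678,  0.304 ]), array([[ 0.003,  1.   , -0.001],
       [-0.052, -0.001, -0.999],
       [-0.999,  0.003,  0.052]]), array([-0.6,  0.3, -1.1]), 0.08516159575161876) [-0.11  0.3   1.67 -0.06  1.16 -0.09]
```

>>> jog_arm --moves '[[[0, 0, -20, 0, 0, 0, 85], [0, 0, -38, 0, 0, 0, 85], [0, 0, -40, 0, 0, 0, 85], [0, 0, -40, 0, 0, 0, 85], [0, 0, -40, 0, 0, 0, 85], [0, 0, -38, 0, 0, 0, 85], [0, 0, 0, 0, -0.12, 0, 85], [0, 0, 0, 0, -0.12, 0, 85], [0, 0, 0, 0, -0.12, 0, 85], [0, 0, 0, 0, -0.12, 0, 85], [0, 0, 0, 0, -0.12, 0, 85], [0, 0, 0, 0, -0.12, 0, 85]]]'

```text
clock: 12.28
eef_pos: [0.581, 0.1489, 0.2936]
eef_rot: [0.276, 0.274, -0.651, 0.652]
contact_force: [0.2, -0.2, -0.1]
opening: 0.0849
```

>>> jog_arm --moves '[[[0, 0, 0, 0, -0.12, 0, 85], [0, 0, 0, 0, -0.12, 0, 85], [0, 0, 0, 0, -0.035, 0, 85], [0, 0, 0, 0, 0, 0, 85]]]'

```text
clock: 12.62
eef_pos: [0.58, 0.149, 0.2902]
eef_rot: [-0.183, -0.186, 0.683, -0.683]
contact_force: [0.4, -0.7, -0.2]
opening: 0.0851
```

Run:
```python
from h import *
s=st();print(s,bot.sense()['joint_pos'].round(2))
t=np.array([.5806,.056,.062]);Rm=R.from_quat(bot.sense()['eef_rot']).as_matrix();x=Rm[:,0]
print(((t-110e-3*x-s[1])@Rm*1000).round(1), ((t-s[1])@Rm*1000).round(1))
snap('wrist','w6')
```

```text
(12.6167, array([0.58  , 0.149 , 0.2902]), array([[-0.001,  1.   ,  0.004],
       [-0.864,  0.001, -0.504],
       [-0.504, -0.004,  0.864]]), array([ 0.4, -0.7, -0.2]), 0.08511139821986706) [ 0.58  0.64  1.5  -0.81  1.7   0.78]
[  85.3    1.4 -150.3] [ 195.3    1.4 -150.3]
```

View pics/w6.png

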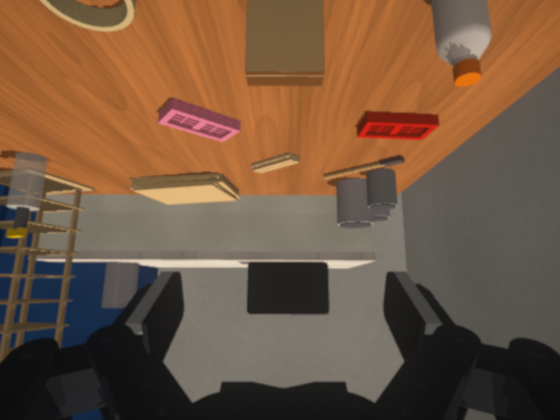

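>>> jog_arm --moves '[[[8, 0.4, -15, 0, 0, 0, 85], [17, 0.5, -30, 0, 0, 0, 85], [20, 0.5, -35, 0, 0, 0, 85], [20, 0, -35, 0, 0, 0, 85], [13, 0, -23, 0, 0, 0, 85], [7, 0, -12, 0, 0, 0, 85], [15, 0, 0, 0, 0, 0, 85], [25, 0, 0, 0, 0, 0, 85], [25, 0, 0, 0, 0, 0, 85], [20, 0, 0, 0, 0, 0, 85], [15, 0, 0, 0, 0, 0, 85], [0, 0, 0, 0, 0, 0, 85]]]'

```text
clock: 13.67
eef_pos: [0.5816, 0.0616, 0.0698]
eef_rot: [-0.185, -0.185, 0.684, -0.681]
contact_force: [0.1, 0.2, -0.5]
opening: 0.0848
```

Run:
```python
from h import *
s=st();print(s,bot.sense()['joint_pos'].round(2))
t=np.array([.5806,.056,.062]);Rm=R.from_quat(bot.sense()['eef_rot']).as_matrix()
print(((t-s[1])@Rm*1000).round(1))
im,K,C=snap('wrist','w7')
hsv=cv2.cvtColor(im,cv2.COLOR_BGR2HSV)
```

```text
(13.6667, array([0.5816, 0.0616, 0.0698]), array([[-0.003,  1.   , -0.001],
       [-0.863, -0.004, -0.505],
       [-0.505, -0.001,  0.863]]), array([ 0.1,  0.2, -0.5]), 0.08481051811539672) [ 0.47  0.91  1.62 -0.9   1.38  1.02]
[ 8.8 -1.  -3.9]
```

View pics/w7.png

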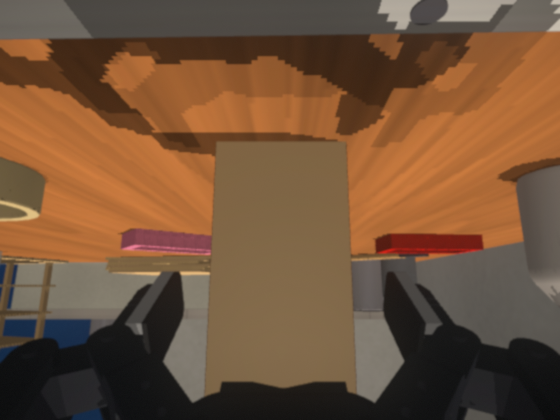

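The panel is centred between the jaws with its back toward the gripper, at columns 215–348. I'll advance the last 8.8 mm and close.

>>> jog_arm --moves '[[[5, -0.5, -2, 0, 0, 0, 78], [3.8, -0.5, -1.9, 0, 0, 0, 70], [0, 0, 0, 0, 0, 0, 66], [0, 0, 0, 0, 0, 0, 62], [0, 0, 0, 0, 0, 0, 50], [0, 0, 0, 0, 0, 0, 50], [0, 0, 0, 0, 0, 0, 50], [0, 0, 0, 0, 0, 0, 50]]]' --force 50

```text
clock: 14.38
eef_pos: [0.5812, 0.0594, 0.0623]
eef_rot: [0.185, 0.185, -0.682, 0.683]
contact_force: [-0.9, 1.2, 5.8]
opening: 0.0598
```

Run:
```python
from h import *
s=st();print(s)
Rm=R.from_quat(bot.sense()['eef_rot']).as_matrix()
print('up 150 in tool',(np.array([0,0,150])@Rm).round(1))
print('mid in tool',((np.array([.5806,.0455,.062])-s[1])@Rm*1000).round(1))
```

```text
(14.3833, array([0.5812, 0.0594, 0.0623]), array([[ 0.001,  1.   , -0.   ],
       [-0.863,  0.   , -0.505],
       [-0.505,  0.001,  0.863]]), array([-0.9,  1.2,  5.8]), 0.05980911715977619)
up 150 in tool [-7.570e+01  1.000e-01  1.295e+02]
mid in tool [12.1 -0.6  6.8]
```

>>> jog_arm --moves '[[[-2.5, 0, 4.3, 0, 0, 0, 50], [-10, 0, 17, 0, 0, 0, 50], [-18, 0, 31, 0, 0, 0, 50], [-19, 0, 32, 0, 0, 0, 50], [-19, 0, 32, 0, 0, 0, 50], [-15, 0, 26, 0, 0, 0, 50], [-7, 0, 12, 0, 0.06, 0, 50], [0, 0, 0, 0, 0.12, 0, 50], [0, 0, 0, 0, 0.12, 0, 50], [0, 0, 0, 0, 0.12, 0, 50], [0, 0, 0, 0, 0.12, 0, 50], [0, 0, 0, 0, 0.12, 0, 50]]]'

```text
clock: 15.38
eef_pos: [0.5815, 0.0599, 0.2418]
eef_rot: [0.399, 0.397, -0.583, 0.585]
contact_force: [-0.0, -0.6, -0.5]
opening: 0.0599
```

>>> jog_arm --moves '[[[0, 0, 0, 0, 0.12, 0, 50], [0, 0, 0, 0, 0.12, 0, 50], [0, 0, 0, 0, 0.12, 0, 50], [0, 0, 0, 0, 0.12, 0, 50], [0, 0, 0, 0, 0.12, 0, 50], [0, 0, 0, 0, 0.12, 0, 50], [0, 0, 0, 0, 0.12, 0, 50], [0, 0, 0, 0, 0.07, 0, 50], [0, 0, 0, 0, 0, 0, 50]]]'

```text
clock: 16.13
eef_pos: [0.5805, 0.0571, 0.2394]
eef_rot: [0.614, 0.613, -0.353, 0.35]
contact_force: [-0.3, -0.4, -1.2]
opening: 0.0596
```

Run:
```python
from h import *
s=st();print(s,bot.sense()['joint_pos'].round(2))
snap('side','s8')
```

```text
(16.1333, array([0.5805, 0.0571, 0.2394]), array([[ 0.   ,  1.   , -0.004],
       [ 0.506, -0.004, -0.862],
       [-0.862, -0.002, -0.506]]), array([-0.3, -0.4, -1.2]), 0.059642660449475096) [-0.17  0.42  1.75  0.58  1.14 -0.46]
```

View pics/s8.png

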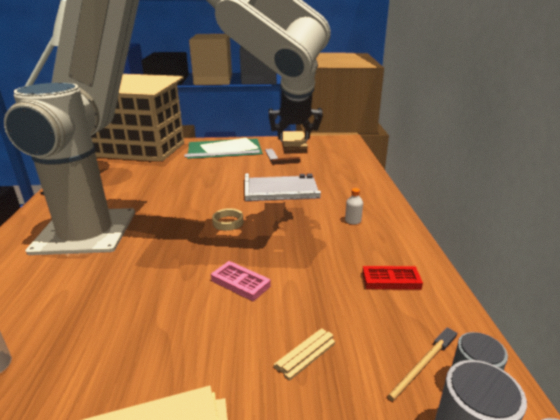

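The panel is held level, seen at (293,140). I'll yaw it by 90° and measure the jig numerically.

>>> jog_arm --moves '[[[0, 0, 0, -0.052, 0, -0.03, 50], [0, 0, 0, -0.104, 0, -0.06, 50], [0, 0, 0, -0.104, 0, -0.06, 50], [0, 0, 0, -0.104, 0, -0.06, 50], [0, 0, 0, -0.104, 0, -0.06, 50], [0, 0, 0, -0.104, 0, -0.06, 50], [0, 0, 0, -0.104, 0, -0.06, 50], [0, 0, 0, -0.104, 0, -0.06, 50], [0, 0, 0, -0.104, 0, -0.06, 50], [0, 0, 0, -0.104, 0, -0.06, 50], [0, 0, 0, -0.104, 0, -0.06, 50], [0, 0, 0, -0.104, 0, -0.06, 50]]]'

```text
clock: 17.18
eef_pos: [0.5817, 0.06, 0.2411]
eef_rot: [0.08, 0.862, -0.045, 0.499]
contact_force: [-0.2, 0.6, -0.8]
opening: 0.0596
```

>>> jog_arm --moves '[[[0, 0, 0, -0.104, 0, -0.06, 50], [0, 0, 0, -0.052, 0, -0.035, 50], [0, 0, 0, 0, 0, 0, 50]]]'

```text
clock: 17.43
eef_pos: [0.5815, 0.0614, 0.2411]
eef_rot: [0.0, 0.865, -0.001, 0.501]
contact_force: [0.7, 0.1, -1.1]
opening: 0.0596
```

Run:
```python
from h import *
s=st();print(s,bot.sense()['joint_pos'].round(2))
im,K,C=load('top0'); f=im.astype(int); br=f[:,:,0]-f[:,:,2]
print('row215 b-r',br[215,196:216].tolist(), 'V',f[215,196:216].max(1).tolist())
print('row185',br[185,198:216].tolist()); print('row245',br[245,198:216].tolist())
print('col180',br[250:268,180].tolist(),f[250:268,180].max(1).tolist()); print('col195',br[250:268,195].tolist()); print('col160',br[250:268,160].tolist())
```

```text
(17.4333, array([0.5815, 0.0614, 0.2411]), array([[-0.498,  0.002,  0.867],
       [-0.001,  1.   , -0.002],
       [-0.867, -0.002, -0.498]]), array([ 0.7,  0.1, -1.1]), 0.059640402368010784) [ 0.07  0.62  1.41  0.03  1.64 -1.51]
row215 b-r [-15, -16, -14, -13, -14, -12, -12, -13, -12, -12, -4, 0, 2, 1, 2, -27, -116, -130, -132, -132] V [237, 237, 236, 237, 237, 237, 236, 236, 236, 236, 225, 234, 238, 237, 233, 159, 201, 212, 211, 211]
row185 [-14, -13, -12, -10, -10, -11, -11, -12, -7, 1, 3, 3, 3, -21, -100, -124, -127, -129]
row245 [-13, -11, -14, -13, -13, -13, -12, -11, -4, -1, -1, 0, 1, -29, -112, -136, -138, -140]
col180 [-16, -17, -18, -18, -17, -17, -10, 2, 2, 2, 0, -42, -87, -131, -133, -131, -130, -126] [236, 237, 237, 236, 236, 235, 232, 237, 238, 237, 224, 145, 152, 204, 207, 207, 204, 200]
col195 [-13, -13, -14, -14, -15, -14, -6, 2, 3, 2, -1, -46, -90, -132, -135, -134, -133, -128]
col160 [-24, -24, -24, -25, -24, -25, -21, -2, -1, 0, -4, -40, -71, -91, -128, -133, -136, -134]
```

Run:
```python
from h import *
im,K,C=load('top0')
L=[ray(K,C,u,v,.022)[:2]*1000 for u,v in [(206.15,185),(205.9,215),(205.85,245)]]
S=[ray(K,C,u,v,.022)[:2]*1000 for u,v in [(195,256.0),(180,256.13),(160,256.33)]]
print(np.round(L,1),np.round(S,1))
l=np.polyfit([p[0] for p in L],[p[1] for p in L],1); m=np.polyfit([p[1] for p in S],[p[0] for p in S],1)
print('yaw',np.degrees(l[0]),-np.degrees(m[0]))
y=160
for _ in range(5): x=np.polyval(m,y); y=np.polyval(l,x)
c=np.array([x,y]); print('corner',c)
# check vs panel calibration in top: wrist vs top differ ~1mm
s=st(); Rm=R.from_quat(bot.sense()['eef_rot']).as_matrix()
mid=s[1]*1000+Rm@[12.1,-.6,6.8]; print('mid now',mid.round(1),'panel x,z axes in tool?')
th=np.radians(.4); ex=np.array([np.cos(th),np.sin(th)]); ey=np.array([-ex[1],ex[0]])
tgt=c+ex*(62+8)+ey*(31+27); print('target mid',tgt)
d=np.append(tgt,mid[2])-mid; print('world shift',d.round(1),'tool',(d@Rm).round(1))
```

```text
[[628.8 165.8]
 [551.9 165. ]
 [475.8 163.6]] [[447.9 190.4]
 [447.3 228.1]
 [446.5 278.3]]
yaw 0.8394844009739993 0.9093309820970887
corner [448.31986332 163.28717285]
mid now [581.4  60.8 227.2] panel x,z axes in tool?
target mid [517.91324438 221.77444765]
world shift [-63.5 161.    0. ] tool [ 31.5 160.9 -55.4]
```

>>> jog_arm --moves '[[[3, 15, -5, 0, 0, 0, 50], [6, 30, -10, 0, 0, 0, 50], [6, 31, -11, 0, 0, 0, 50], [6, 31, -11, 0, 0, 0, 50], [6, 31, -11, 0, 0, 0, 50], [4.5, 23, -8, -0.015, 0.007, -0.009, 50], [13, 0, 7.5, 0, 0, 0, 50], [26, 0, 15, 0, 0, 0, 50], [30, 0, 17, 0, 0, 0, 50], [30, 0, 17, 0, 0, 0, 50], [20, 0, 11.5, 0, 0, 0, 50], [0, 0, 0, 0, 0, 0, 50]]]'

```text
clock: 18.43
eef_pos: [0.5133, 0.2205, 0.1004]
eef_rot: [-0.004, 0.869, 0.001, 0.494]
contact_force: [-1.0, -0.0, -0.1]
opening: 0.0599
```

Run:
```python
from h import *
s=st();print(s,bot.sense()['joint_pos'].round(2)); Rm=R.from_quat(bot.sense()['eef_rot']).as_matrix()
mid=s[1]*1000+Rm@[12.1,-.6,6.8]; print('mid now',mid.round(1)); d=np.array([517.5,222.3,16])-mid; print(d.round(1),(d@Rm).round(1))
```

```text
(18.4333, array([0.5133, 0.2205, 0.1004]), array([[-0.511, -0.008,  0.859],
       [-0.007,  1.   ,  0.006],
       [-0.859, -0.003, -0.511]]), array([-1. , -0. , -0.1]), 0.05993326510473956) [ 0.31  0.75  1.54  0.15  1.37 -1.34]
mid now [513.  219.9  86.5]
[  4.5   2.4 -70.5] [58.3  2.6 40. ]
```

>>> jog_arm --moves '[[[10, 1, 6, 0, -0.006, 0, 50], [15, 1, 10, 0, 0, 0, 50], [14, 0.6, 10, 0, 0, 0, 50], [8, 0, 6, 0, 0, 0, 50], [4, 0, 3, 0, 0, 0, 50], [0, 0, 0, 0, 0, 0, 50]]]'

```text
clock: 18.93
eef_pos: [0.5214, 0.2237, 0.0429]
eef_rot: [-0.004, 0.866, 0.003, 0.5]
contact_force: [0.1, -0.6, -1.1]
opening: 0.0601
```

Run:
```python
from h import *
s=st();print(s); Rm=R.from_quat(bot.sense()['eef_rot']).as_matrix()
mid=s[1]*1000+Rm@[12.1,-.6,6.8]; print('mid now',mid.round(1)); d=np.array([517.5,222.3,16])-mid; print(d.round(1),(d@Rm).round(1))
snap('top','t9')
```

```text
(18.9333, array([0.5214, 0.2237, 0.0429]), array([[-0.5  , -0.01 ,  0.866],
       [-0.004,  1.   ,  0.009],
       [-0.866,  0.001, -0.5  ]]), array([ 0.1, -0.6, -1.1]), 0.060128782946999595)
mid now [521.2 223.1  29. ]
[ -3.7  -0.8 -13. ] [13.1 -0.8  3.3]
```

>>> jog_arm --moves '[[[4, 0, 2.3, 0, 0, 0, 50], [3, 0, 1.7, 0, 0, 0, 50], [1.7, 0, 1, 0, 0, 0, 50], [0, 0, 0, 0, 0, 0, 50]]]'

```text
clock: 19.32
eef_pos: [0.521, 0.2235, 0.0327]
eef_rot: [-0.004, 0.866, 0.003, 0.5]
contact_force: [-0.5, -0.1, 0.2]
opening: 0.0599
```

>>> jog_arm --moves '[[[0.9, 0, 0.5, 0, 0, 0, 50], [0.9, 0, 0.5, 0, 0, 0, 50], [0, 0, 0, 0, 0, 0, 50]]]'

```text
clock: 19.57
eef_pos: [0.5211, 0.2236, 0.0307]
eef_rot: [-0.004, 0.866, 0.003, 0.5]
contact_force: [0.1, -0.1, -0.5]
opening: 0.0599
```

>>> jog_arm --moves '[[[0.7, 0, 0.4, 0, 0, 0, 50], [0.4, 0, 0.2, 0, 0, 0, 50], [0, 0, 0, 0, 0, 0, 50]]]'

```text
clock: 19.82
eef_pos: [0.5212, 0.2236, 0.0305]
eef_rot: [-0.004, 0.866, 0.003, 0.499]
contact_force: [-0.3, -0.1, 4.8]
opening: 0.0596
```

>>> jog_arm --moves '[[[0.4, 0, 0.2, 0, 0, 0, 50], [0.4, 0, 0.2, 0, 0, 0, 50], [0, 0, 0, 0, 0, 0, 50]]]'

```text
clock: 20.07
eef_pos: [0.5212, 0.2236, 0.0304]
eef_rot: [-0.004, 0.866, 0.003, 0.499]
contact_force: [-1.3, -0.6, 11.3]
opening: 0.0598
```

>>> jog_arm --moves '[[[-0.4, 0, -0.2, 0, 0, 0, 60], [0, 0, 0, 0, 0, 0, 63], [0, 0, 0, 0, 0, 0, 67], [0, 0, 0, 0, 0, 0, 71], [0, 0, 0, 0, 0, 0, 71], [-6, 0, 0, 0, 0, 0, 71], [-15, 0, 0, 0, 0, 0, 71], [-25, 0, 0, 0, 0, 0, 71], [-30, 0, 0, 0, 0, 0, 71], [-30, 0, 0, 0, 0, 0, 71], [-20, 0, 0, 0, 0, 0, 71], [0, 0, 0, 0, 0, 0, 71]]]'

```text
clock: 21.07
eef_pos: [0.5883, 0.2247, 0.1426]
eef_rot: [-0.003, 0.864, 0.004, 0.503]
contact_force: [0.1, -0.0, 0.4]
opening: 0.0709
```

Run:
```python
from h import *
s=st();print(s)
im,K,C=snap('wrist','w10'); snap('side','s10'); 
cv2.imwrite('pics/w10b.png',im)
for o in panel('w10',.026): print(o)
print(cv2.cvtColor(im,cv2.COLOR_BGR2HSV)[::60,::80].tolist())
```

```text
(21.0667, array([0.5883, 0.2247, 0.1426]), array([[-0.493, -0.009,  0.87 ],
       [-0.002,  1.   ,  0.01 ],
       [-0.87 ,  0.003, -0.493]]), array([ 0.1, -0. ,  0.4]), 0.07093571972434108)
(array([290., 233.]), array([521.4, 224.1, 123.3,  63.3,   0.7]))
(array([224., 195.]), array([528.7, 238.8, 182.5, 166.8,   1.2]))
(array([54., 51.]), array([392.6,  22. ,  86.9,  84.4,  10. ]))
[[[13, 180, 142], [13, 180, 143], [13, 176, 133], [13, 178, 66], [12, 180, 92], [13, 180, 154], [13, 179, 148]], [[19, 108, 167], [13, 178, 130], [13, 178, 136], [13, 172, 77], [13, 177, 104], [13, 178, 179], [13, 180, 170]], [[13, 178, 158], [13, 179, 141], [13, 177, 143], [15, 35, 73], [15, 41, 75], [13, 168, 164], [13, 179, 160]], [[13, 180, 157], [13, 178, 143], [13, 177, 144], [10, 29, 107], [16, 109, 129], [12, 149, 161], [13, 179, 160]], [[13, 180, 149], [13, 178, 143], [13, 175, 147], [12, 31, 107], [28, 80, 205], [9, 25, 190], [13, 180, 171]], [[13, 180, 140], [13, 179, 148], [12, 69, 37], [13, 22, 81], [11, 26, 80], [15, 27, 93], [13, 178, 156]], [[13, 179, 162], [0, 85, 15], [15, 21, 24], [9, 23, 178], [6, 16, 78], [165, 20, 25], [9, 128, 20]]]
```

View pics/w10.png

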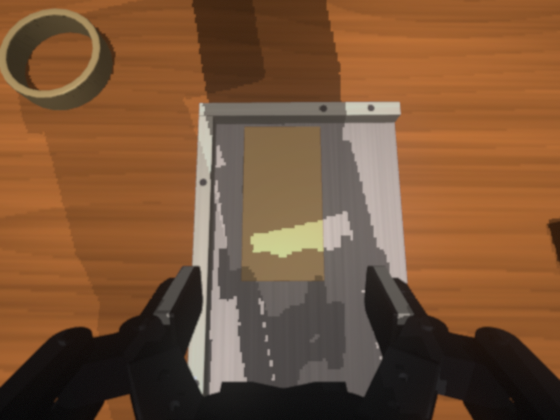

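The panel lies on the tray back up, at columns 243–323 and rows 127–280. There is a gap to the short fence (row 122) and a wider one to the long fence (col 215). Next I'll push it home with closed fingers.

>>> jog_arm --moves '[[[0, 7, 0, 0, -0.103, 0, 20], [0, 15, 0, 0, -0.103, 0, 0], [0, 16, 0, 0, -0.103, 0, 0], [0, 17, 0, 0, -0.103, 0, 0], [0, 17, 0, 0, -0.103, 0, 0], [0, 0, -22, 0, 0, 0, 0], [0, 0, -30, 0, 0, 0, 0], [0, 0, -15, 0, 0, 0, 0], [0, 0, 0, 0, 0, 0, 0]]]' --force 40

```text
clock: 21.92
eef_pos: [0.5111, 0.2945, 0.1369]
eef_rot: [-0.005, 0.713, 0.003, 0.702]
contact_force: [-0.2, -0.2, -0.4]
opening: -0.0002
```

Run:
```python
from h import *
s=st();print(s)
im,K,C=load('w10'); f=im.astype(int)
# refine fence lines in wrist image: profile across long fence (rows 140..240) and short fence
for r in (140,200,250): print(r,f[r,196:222].mean(1).round().astype(int).tolist())
for c in (230,285,380): print(c,f[98:132,c].mean(1).round().astype(int).tolist())
```

```text
(21.9167, array([0.5111, 0.2945, 0.1369]), array([[-0.016, -0.012,  1.   ],
       [-0.002,  1.   ,  0.012],
       [-1.   , -0.002, -0.016]]), array([-0.2, -0.2, -0.4]), -0.0002025979955744046)
140 [102, 126, 162, 188, 195, 196, 196, 196, 196, 197, 197, 196, 196, 196, 191, 163, 105, 69, 67, 77, 90, 98, 99, 99, 99, 100]
200 [174, 179, 177, 177, 178, 181, 182, 182, 182, 181, 180, 180, 175, 149, 98, 69, 66, 81, 117, 151, 160, 158, 141, 113, 102, 101]
250 [182, 183, 184, 186, 188, 189, 189, 188, 187, 187, 182, 158, 110, 72, 65, 67, 80, 110, 143, 161, 164, 160, 138, 98, 80, 80]
230 [63, 64, 65, 68, 82, 102, 113, 114, 114, 114, 114, 117, 117, 116, 115, 114, 110, 94, 76, 69, 68, 68, 69, 70, 69, 73, 86, 96, 97, 97, 97, 98, 98, 98]
285 [62, 63, 64, 70, 90, 108, 115, 116, 117, 117, 117, 118, 117, 116, 116, 115, 109, 90, 73, 68, 67, 68, 69, 69, 74, 85, 94, 95, 94, 97, 101, 101, 102, 102]
380 [110, 110, 112, 132, 168, 189, 194, 196, 196, 195, 194, 193, 193, 193, 193, 187, 155, 114, 92, 89, 88, 88, 87, 91, 109, 141, 159, 162, 163, 163, 163, 163, 163, 163]
```

Run:
```python
from h import *
im,K,C=load('w10')
for u,v,z in [(211.7,140,.022),(209.7,200,.022),(207.8,250,.022),(215.4,140,.006),(230,115.4,.022),(285,115.2,.022),(380,114.3,.022),(285,122.7,.006),(380,122.3,.006)]: print(u,v,(ray(K,C,u,v,z)*1000).round(1))
```

```text
211.7 140 [470.3 164.8  22. ]
209.7 200 [521.2 165.9  22. ]
207.8 250 [560.9 166.6  22. ]
215.4 140 [463.5 164.5   6. ]
230 115.4 [448.1 178.9  22. ]
285 115.2 [447.3 225.2  22. ]
380 114.3 [445.4 305.2  22. ]
285 122.7 [446.4 225.3   6. ]
380 122.3 [444.9 309.6   6. ]
```

>>> jog_arm --moves '[[[15, 0, 4, 0, -0.012, 0, 0], [30, 0, 6, 0, 0, 0, 0], [30, 0, 0, 0, 0, 0, 0], [20, 0, 0, 0, 0, 0, 0], [8, 0, 0, 0, 0, 0, 0], [0, 0, 0, 0, 0, 0, 0]]]'

```text
clock: 22.42
eef_pos: [0.525, 0.2945, 0.033]
eef_rot: [-0.004, 0.708, 0.003, 0.706]
contact_force: [-0.6, 0.1, 1.2]
opening: -0.0002
```

>>> jog_arm --moves '[[[3, 0, -3, 0, 0, 0, 0], [2, 0, 0, 0, 0, 0, 0], [0, -8, 0, 0, 0, 0, 0], [0, -8, 0, 0, 0, 0, 0], [0, -4, 0, 0, 0, 0, 0], [0, -4, 0, 0, 0, 0, 0], [0, -4, 0, 0, 0, 0, 0], [0, -4, 0, 0, 0, 0, 0], [0, -4, 0, 0, 0, 0, 0], [0, -3, 0, 0, 0, 0, 0], [0, -2, 0, 0, 0, 0, 0], [0, 0, 0, 0, 0, 0, 0]]]'

```text
clock: 23.42
eef_pos: [0.5243, 0.2544, 0.031]
eef_rot: [-0.003, 0.706, 0.004, 0.708]
contact_force: [-0.4, 0.4, 1.0]
opening: -0.0004
```

Run:
```python
from h import *
print(st())
snap('top','t11'); snap('wrist','w11')
for n in ('t11','w11'):
  for o in panel(n,.026): print(n,o)
```

```text
(23.4167, array([0.5243, 0.2544, 0.031 ]), array([[ 0.003, -0.01 ,  1.   ],
       [ 0.001,  1.   ,  0.01 ],
       [-1.   ,  0.001,  0.003]]), array([-0.4,  0.4,  1. ]), -0.00042957991036339597)
t11 (array([275., 401.]), array([ 90.7,  -0.7, 214.1,  78.7, -90. ]))
t11 (array([ 10., 385.]), array([104.9, 630.9, 107.5,  50.9,   3.2]))
t11 (array([264., 280.]), array([390.4,  18.2,  87.1,  85.5,   0.4]))
t11 (array([514., 319.]), array([ 300.7, -663.8,  266.6,  183.3,    8.3]))
t11 (array([186., 220.]), array([5.236e+02, 2.111e+02, 1.266e+02, 6.820e+01, 4.000e-01]))
t11 (array([454., 214.]), array([ 557.2, -469.7,  125.3,   43.9,   39. ]))
t11 (array([126., 287.]), array([339.1, 404.2, 575.9, 435.9,   0. ]))
t11 (array([471., 141.]), array([ 747.6, -519.4,  166.4,   10.9,   40. ]))
t11 (array([462.,  65.]), array([ 956.3, -504.5,  108.5,   35. ,   87.3]))
t11 (array([413.,  63.]), array([ 960.4, -367.9,  126.8,   35.3,  -89.2]))
t11 (array([139.,  59.]), array([957.9, 345.9, 202.8,  37. , -85.6]))
w11 (array([170., 375.]), array([572.5, 201.7,  18.9,   4.1, -50.8]))
w11 (array([169., 249.]), array([5.088e+02, 2.096e+02, 9.980e+01, 6.040e+01, 3.000e-01]))
w11 (array([ 65., 214.]), array([504.1, 182.7, 135.7,  52. ,   1.1]))
w11 (array([356.,  82.]), array([440. , 282.3,  75.8,  10.8, -89.3]))
```

>>> jog_arm --moves '[[[0, -3, 0, 0, 0, 0, 0], [0, -3, 0, 0, 0, 0, 0], [0, -2, 0, 0, 0, 0, 0], [0, -1, 0, 0, 0, 0, 0], [0, -1, 0, 0, 0, 0, 0], [0, 0, 0, 0, 0, 0, 0]]]'

```text
clock: 24.02
eef_pos: [0.5239, 0.2443, 0.0307]
eef_rot: [-0.003, 0.706, 0.004, 0.708]
contact_force: [-0.2, 0.8, 1.6]
opening: 0.0001
```

>>> jog_arm --moves '[[[0, -1, 0, 0, 0, 0, 0], [0, -0.5, 0, 0, 0, 0, 0], [0, 0, 0, 0, 0, 0, 0]]]'

```text
clock: 24.27
eef_pos: [0.524, 0.243, 0.0308]
eef_rot: [-0.003, 0.706, 0.004, 0.708]
contact_force: [0.5, 1.0, 1.5]
opening: 0.0002
```

>>> jog_arm --moves '[[[0, -0.8, 0, 0, 0, 0, 0], [0, -0.5, 0, 0, 0, 0, 0], [0, 0, 0, 0, 0, 0, 0]]]'

```text
clock: 24.52
eef_pos: [0.524, 0.2417, 0.0307]
eef_rot: [-0.003, 0.706, 0.004, 0.708]
contact_force: [0.1, 0.9, 1.2]
opening: -0.0002
```

>>> jog_arm --moves '[[[0, -0.8, 0, 0, 0, 0, 0], [0, 0, 0, 0, 0, 0, 0]]]'

```text
clock: 24.68
eef_pos: [0.5239, 0.241, 0.0307]
eef_rot: [-0.003, 0.706, 0.004, 0.708]
contact_force: [-0.8, 2.7, 0.9]
opening: 0.0
```

>>> jog_arm --moves '[[[0, -0.8, 0, 0, 0, 0, 0], [0, 0, 0, 0, 0, 0, 0]]]'

```text
clock: 24.85
eef_pos: [0.5237, 0.2403, 0.0308]
eef_rot: [-0.003, 0.706, 0.004, 0.708]
contact_force: [-1.9, 3.8, 1.4]
opening: 0.0002
```

>>> jog_arm --moves '[[[0, -0.6, 0, 0, 0, 0, 0], [0, 0, 0, 0, 0, 0, 0]]]'

```text
clock: 25.02
eef_pos: [0.5237, 0.2401, 0.0308]
eef_rot: [-0.003, 0.706, 0.004, 0.708]
contact_force: [-2.6, 6.3, 0.8]
opening: 0.0002
```

>>> jog_arm --moves '[[[0, -0.6, 0, 0, 0, 0, 0], [0, 0, 0, 0, 0, 0, 0]]]'

```text
clock: 25.18
eef_pos: [0.5238, 0.24, 0.0308]
eef_rot: [-0.003, 0.706, 0.004, 0.708]
contact_force: [-3.4, 10.1, 1.2]
opening: 0.0001
```

Run:
```python
from h import *
print(st())
```

```text
(25.1833, array([0.5238, 0.24  , 0.0308]), array([[ 0.003, -0.009,  1.   ],
       [ 0.002,  1.   ,  0.009],
       [-1.   ,  0.002,  0.003]]), array([-3.4, 10.1,  1.2]), 0.00011015966520989596)
```

>>> jog_arm --moves '[[[0, 6, 0, 0, 0, 0, 0], [-15, 8, 0, 0, 0, 0, 0], [-30, 0, 10, 0, 0, 0, 0], [-15, -14, 25, 0, 0, 0, 0], [0, -20, 35, 0, 0, 0, 0], [0, -16, 20, 0, 0, 0, 0], [10, -6, 0, 0, 0, 0, 0], [25, 0, 0, 0, 0, 0, 0], [20, 0, 0, 0, 0, 0, 0], [5, 0, 0, 0, 0, 0, 0], [0, 0, 0, 0, 0, 0, 0]]]'

```text
clock: 26.1
eef_pos: [0.6123, 0.1973, 0.0287]
eef_rot: [-0.004, 0.708, 0.003, 0.706]
contact_force: [0.3, 0.8, -1.0]
opening: -0.0001
```

Run:
```python
from h import *
print(st())
snap('wrist','w12')
for o in panel('w12',.026): print(o)
```

```text
(26.1, array([0.6123, 0.1973, 0.0287]), array([[-0.002, -0.01 ,  1.   ],
       [-0.001,  1.   ,  0.01 ],
       [-1.   , -0.001, -0.002]]), array([ 0.3,  0.8, -1. ]), -0.00014746734162335745)
(array([204., 299.]), array([617.3, 163. ,  15.8,  11.3,   1. ]))
(array([205., 178.]), array([566.1, 170. ,  31.2,  26.4, -80. ]))
(array([322., 112.]), array([543.2, 204.5,  80.1,  48.4,   1.2]))
```

>>> jog_arm --moves '[[[0, 0, -6, 0, 0, 0, 0], [0, 0, -6, 0, 0, 0, 0], [0, 0, -4, 0, 0, 0, 0], [0, 0, -3, 0, 0, 0, 0], [0, 0, -3, 0, 0, 0, 0], [0, 0, -2, 0, 0, 0, 0], [0, 0, -1, 0, 0, 0, 0], [0, 0, 0, 0, 0, 0, 0]]]'

```text
clock: 26.82
eef_pos: [0.5895, 0.1977, 0.0312]
eef_rot: [-0.003, 0.706, 0.004, 0.708]
contact_force: [0.7, -0.4, 0.2]
opening: 0.0001
```

>>> jog_arm --moves '[[[0, 0, -1, 0, 0, 0, 0], [0, 0, -1, 0, 0, 0, 0], [0, 0, 0, 0, 0, 0, 0]]]'

```text
clock: 27.07
eef_pos: [0.5875, 0.1977, 0.0309]
eef_rot: [-0.003, 0.706, 0.004, 0.708]
contact_force: [0.2, 0.6, 0.4]
opening: 0.0005
```

>>> jog_arm --moves '[[[0, 0, -1, 0, 0, 0, 0], [0, 0, 0, 0, 0, 0, 0]]]'

```text
clock: 27.23
eef_pos: [0.5864, 0.1976, 0.0308]
eef_rot: [-0.003, 0.706, 0.004, 0.708]
contact_force: [0.6, -0.0, 0.6]
opening: 0.0002
```

>>> jog_arm --moves '[[[0, 0, -1, 0, 0, 0, 0], [0, 0, 0, 0, 0, 0, 0]]]'

```text
clock: 27.4
eef_pos: [0.5852, 0.1976, 0.0308]
eef_rot: [-0.003, 0.706, 0.004, 0.708]
contact_force: [-0.2, 0.7, -0.0]
opening: -0.0001
```

>>> jog_arm --moves '[[[0, 0, -1, 0, 0, 0, 0], [0, 0, -0.7, 0, 0, 0, 0], [0, 0, 0, 0, 0, 0, 0]]]'

```text
clock: 27.65
eef_pos: [0.5835, 0.1976, 0.0308]
eef_rot: [-0.003, 0.706, 0.004, 0.708]
contact_force: [0.5, 0.4, 0.0]
opening: 0.0001
```

>>> jog_arm --moves '[[[0, 0, -0.8, 0, 0, 0, 0], [0, 0, 0, 0, 0, 0, 0]]]'

```text
clock: 27.82
eef_pos: [0.583, 0.1977, 0.0309]
eef_rot: [-0.003, 0.706, 0.004, 0.708]
contact_force: [1.4, 0.9, -1.1]
opening: 0.0002
```

>>> jog_arm --moves '[[[0, 0, -0.8, 0, 0, 0, 0], [0, 0, 0, 0, 0, 0, 0]]]'

```text
clock: 27.98
eef_pos: [0.5829, 0.1978, 0.0312]
eef_rot: [-0.003, 0.706, 0.004, 0.709]
contact_force: [2.8, 0.9, -0.1]
opening: -0.0003
```

>>> jog_arm --moves '[[[0, 0, -0.6, 0, 0, 0, 0], [0, 0, 0, 0, 0, 0, 0]]]'

```text
clock: 28.15
eef_pos: [0.5828, 0.198, 0.0314]
eef_rot: [-0.003, 0.705, 0.004, 0.709]
contact_force: [5.3, 1.6, -0.8]
opening: 0.0
```

>>> jog_arm --moves '[[[0, 0, -0.6, 0, 0, 0, 0], [0, 0, 0, 0, 0, 0, 0], [0, 0, 4, 0, 0, 0, 0], [0, 0, 8, 0, 0, 0, 0], [-20, 0, 5, 0, 0, 0, 0], [-30, 15, -5, 0, 0, 0, 0], [-10, 25, -30, 0, 0, 0, 0], [0, 20, -35, 0, 0, 0, 0], [0, 5, -18, 0, 0, 0, 0], [0, 0, 0, 0, 0, 0, 0]]]'

```text
clock: 28.98
eef_pos: [0.5046, 0.2622, 0.0903]
eef_rot: [-0.005, 0.708, 0.004, 0.706]
contact_force: [-1.1, -0.4, -0.2]
opening: 0.0002
```

Run:
```python
from h import *
print(st())
```

```text
(28.9833, array([0.5046, 0.2622, 0.0903]), array([[-0.002, -0.013,  1.   ],
       [-0.001,  1.   ,  0.013],
       [-1.   , -0.001, -0.002]]), array([-1.1, -0.4, -0.2]), 0.00023626548451304233)
```

Down beside the long side, with a light re-seat against the long fence.

>>> jog_arm --moves '[[[15, 0, 2, 0, 0, 0, 0], [25, 0, 2, 0, 0, 0, 0], [15, 0, 0, 0, 0, 0, 0], [5, -5, 0, 0, 0, 0, 0], [0, -7, 0, 0, 0, 0, 0], [0, -5, 0, 0, 0, 0, 0], [0, -3, 0, 0, 0, 0, 0], [0, -1.5, 0, 0, 0, 0, 0], [0, -0.5, 0, 0, 0, 0, 0], [0, 0, 0, 0, 0, 0, 0]]]'

```text
clock: 29.82
eef_pos: [0.5141, 0.2401, 0.0316]
eef_rot: [-0.003, 0.706, 0.004, 0.709]
contact_force: [-0.1, 0.5, 1.5]
opening: 0.0001
```

>>> jog_arm --moves '[[[0, -0.7, 0, 0, 0, 0, 0], [0, 0, 0, 0, 0, 0, 0]]]'

```text
clock: 29.98
eef_pos: [0.5142, 0.2399, 0.0314]
eef_rot: [-0.003, 0.706, 0.004, 0.709]
contact_force: [-1.2, 2.7, 4.0]
opening: 0.0
```

>>> jog_arm --moves '[[[0, -0.7, 0, 0, 0, 0, 0], [0, 0, 0, 0, 0, 0, 0]]]'

```text
clock: 30.15
eef_pos: [0.5142, 0.2396, 0.0314]
eef_rot: [-0.003, 0.706, 0.004, 0.709]
contact_force: [-2.0, 5.8, 4.6]
opening: 0.0
```

>>> jog_arm --moves '[[[0, 4, 0, 0, 0, 0, 0], [0, 10, 0, 0, 0, 0, 0], [-15, 8, 0, 0, 0, 0, 0], [-30, 0, 0, 0, 0, 0, 0], [-35, 0, 0, 0, 0, 0, 0], [-35, -10, 0, 0, 0, 0, 0], [-30, -30, 0, 0, 0, 0, 0], [-15, -30, -15, 0, 0, 0, 0], [0, 0, -15, 0, 0, 0, 0], [0, 0, 0, 0, 0, 0, 0]]]'

```text
clock: 30.98
eef_pos: [0.4815, 0.1895, 0.1909]
eef_rot: [-0.003, 0.706, 0.003, 0.708]
contact_force: [-0.9, 1.0, -0.4]
opening: 0.0001
```

Run:
```python
from h import *
print(st())
im,K,C=snap('wrist','w13'); f=im.astype(int)
for o in panel('w13',.026): print(o)
c=np.array([448.2,164.4]);th=np.radians(1.1)
print('home mid',509.6,196.6)
# profiles across gaps: along long fence (panel y-), and short fence
def w(a,b,z): 
    return [c[0]+a*np.cos(th)-b*np.sin(th), c[1]+a*np.sin(th)+b*np.cos(th), z]
for a in (20,60,105): 
    print('long',a,[int(f[tuple(np.round(proj(K,C,np.array(w(a,b,26))/1000)).astype(int)[::-1])].mean()) for b in np.arange(-12,12,1.5)])
for b in (10,30,50):
    print('short',b,[int(f[tuple(np.round(proj(K,C,np.array(w(a,b,26))/1000)).astype(int)[::-1])].mean()) for a in np.arange(-12,12,1.5)])
p=proj(K,C,np.array([.5096,.1966,.026])); print(p)
x,y=int(p[0]),int(p[1]); r=im[max(0,y-170):y+170,max(0,x-150):x+150]
cv2.imwrite('pics/w13c.png',cv2.resize(r,None,fx=1.7,fy=1.7))
```

```text
(30.9833, array([0.4815, 0.1895, 0.1909]), array([[ 0.002, -0.009,  1.   ],
       [ 0.   ,  1.   ,  0.009],
       [-1.   ,  0.   ,  0.002]]), array([-0.9,  1. , -0.4]), 0.00010250244269460178)
(array([300., 186.]), array([490.7, 197.3, 144.1, 109.9, -15.1]))
(array([69., 76.]), array([391.1,  20.8,  86.4,  86. ,  44. ]))
home mid 509.6 196.6
long 20 [104, 163, 188, 187, 187, 189, 188, 188, 175, 169, 172, 172, 172, 172, 172, 172]
long 60 [101, 157, 182, 176, 159, 160, 170, 180, 145, 162, 170, 170, 170, 169, 170, 170]
long 105 [105, 164, 193, 193, 195, 196, 195, 192, 181, 171, 175, 175, 174, 174, 146, 69]
short 10 [78, 86, 84, 85, 86, 87, 86, 82, 92, 165, 171, 171, 171, 171, 172, 172]
short 30 [102, 115, 114, 107, 100, 99, 87, 84, 65, 76, 79, 140, 164, 169, 170, 170]
short 50 [107, 115, 116, 116, 117, 115, 115, 110, 81, 102, 104, 105, 119, 175, 181, 180]
[290.45748683 220.56183143]
```

Run:
```python
from h import *
im,K,C=load('w13'); S=cv2.cvtColor(im,cv2.COLOR_BGR2HSV)[:,:,1].astype(int)
c=np.array([448.2,164.4]);th=np.radians(1.1)
def v(a,b): 
    p=proj(K,C,np.array([c[0]+a*np.cos(th)-b*np.sin(th), c[1]+a*np.sin(th)+b*np.cos(th),26])/1000); return int(S[int(round(p[1])),int(round(p[0]))])
for a in (10,60,112): print('long',a,[v(a,b) for b in np.arange(-4,5,.8)])
for b in (8,30,55): print('short',b,[v(a,b) for a in np.arange(-4,5,.8)])
for b in (8,30,55): print('far end',b,[v(a,b) for a in np.arange(118,130,1)])
for a in (10,60,110): print('far side',a,[v(a,b) for b in np.arange(57,69,1)])
snap('top','t13')
for n in('top0','t13'):
  print(n,[tuple(o[1][:4]) for o in panel(n,.02) if 350<o[1][0]<700 and abs(o[1][1])<600])
```

```text
long 10 [21, 20, 21, 22, 31, 53, 73, 78, 79, 80, 78, 78]
long 60 [29, 30, 29, 30, 38, 67, 83, 83, 83, 83, 83, 84]
long 112 [7, 7, 30, 66, 79, 79, 79, 74, 85, 78, 78, 79]
short 8 [34, 24, 22, 25, 25, 57, 77, 79, 78, 79, 78, 79]
short 30 [36, 39, 38, 39, 52, 83, 106, 107, 107, 107, 95, 85]
short 55 [31, 31, 33, 33, 48, 89, 107, 108, 109, 109, 107, 105]
far end 8 [57, 57, 48, 48, 47, 48, 51, 45, 40, 40, 40, 40]
far end 30 [31, 39, 39, 35, 35, 31, 36, 32, 36, 32, 28, 32]
far end 55 [83, 84, 82, 80, 77, 77, 70, 57, 41, 34, 34, 36]
far side 10 [67, 67, 67, 68, 66, 57, 42, 28, 22, 24, 25, 25]
far side 60 [74, 74, 74, 73, 72, 66, 51, 30, 26, 24, 25, 25]
far side 110 [81, 83, 83, 83, 81, 70, 44, 28, 25, 25, 24, 25]
top0 [(np.float64(390.1), np.float64(18.3), np.float64(87.6), np.float64(85.9)), (np.float64(558.0), np.float64(-472.1), np.float64(126.3), np.float64(43.4)), (np.float64(604.1), np.float64(-224.7), np.float64(127.1), np.float64(64.6))]
t13 [(np.float64(391.3), np.float64(18.3), np.float64(85.9), np.float64(85.1)), (np.float64(558.0), np.float64(-472.1), np.float64(126.3), np.float64(43.5))]
```

```bash
python3 -c "
from h import *
print(st()[0]); print(bot.hand_in())"
```

```text
31.0833
the job is handed in; nothing more can be done
None
```

The panel lies face down on the jig tray, pushed against both fences and released. I handed the job in at 31.1 s of the 72 s allowed.

**What I did:** I picked the panel up by its long sides and stood it on its end. I then regripped it from the back, turned it face down in hand and lowered it gently onto the tray. After letting go I slid it home with closed fingers, first to the long fence, then to the short one, then lightly to the long fence again.

**Forces:** The highest wrist force I saw was about 11 N, while setting the panel down. At the fences I read about 10 N on the long one, 5 N on the short one before one last small nudge, and 6 N on the final touch.

**Last checks (wrist camera):**
- **Fit:** The panel's edges meet both fences within about 0.5 mm in most of the brightness profiles. Its far long side is parallel to the long fence, at 62–63 mm.
- **Disagreeing reading:** One profile near the far end of the long fence put the edge about 1.8 mm off. I put that down to the fingers or a highlight in the view, but did not confirm it.
- **Short-fence side:** Two of the three profiles of the panel's outer end were in shadow or blocked and told nothing. The third put it at about 124 mm, as it should be.
- **Bystanders:** The tape roll and stiffeners measured within about 1 mm of where they started. I did not re-measure the glue bottle or try square; the arm's path stayed clear of both.
- **Not seen:** I could not view the final picture because the 12-picture limit was used up, so the last check rests on numbers alone.

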